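# Load a bracket under the sprung hold-down arm of a screwing fixture

## Robot

A 6-joint arm with a two-finger parallel gripper is mounted at the origin on the work surface. World frame = base frame: x ahead of the robot, y to its left, z up, the work surface at z = 0. Lengths are in mm, angles in rad, forces in N, time in s.
With the tool pointing down it reaches from about 250 to 775 mm from the base axis. Payload 4 kg.
Tool frame: the origin (TCP) lies on the centre line of the jaws, within the pads' length; the fingertips stand 17 mm ahead of it and the grasp point (between the pads) lies 2 mm behind it; y points along the fingers, x is the direction in which the jaws open and shut, and the axes are right-handed (so a half turn about y gives the same grasp; the last joint's range is limited). The gripper opens to 85 mm and grips with 20 to 120 N. Pads are 22 mm wide; open, the fingers measure 114 mm over their backs; the gripper's body (76 mm by 85 mm) begins 54 mm behind the grasp point. The pads swing forward as they close: fully open they stand 13 mm farther back than shut.
Start: joints at [-1.419, 0.087, 1.371, -0, 1.684, -0.103], TCP at [138.624, -532.259, 248.341] pointing down, gripper open.
Joint ranges: [-3.1, 3.1], [-0.76, 2.03], [0.27, 2.55], [-1.08, 4.22], [0.17, 2.65], [-2.57, 2.57]. Speed limits (rad/s): [2.79, 2.79, 3.14, 3.14, 3.14, 3.14].

## Interface

Orientations are given as a rotation vector (axis times angle).
In Python, from station import manip gives the robot as it stands.
- The arm moves only by the tool step_arm, never from a script. Its argument "targets" is text: rows parted by semicolons, each of 5 numbers parted by spaces: the closure in counts, from 0 (fully open) to 255 (shut), then the shift along the tool's x, y, z in mm, then the turn about the tool's y in rad. In form: grip dx dy dz spin; .... A call has 1 to 10 rows; each row shifts and turns the commanded pose from where the row before left it, along the tool's axes as they then stand; what a row does not reach is not made up. A row lasts 1/8 s, in which the tool goes at most 62.5 mm and 10.7 degrees, less where a joint would pass 70% of its speed; a pose out of reach is approached as far as the arm can. A call is refused whole if a number of a shift passes 62.5 or a number of a turn 0.188, either way. A call with a gripper value outside its range is refused whole. The fingers move at their own pace and stop on an object; "squeeze" is the grip in N (left out, the last holds). Time passes only in rows, so rows that do not move let the fingers close. It gives the time, the measured TCP pose, the force and the opening at its end, in the units of the state.
- manip.get_obs(): the state, without advancing time (a new reading comes with each control period).
- manip.snapshot(name): name is "side" or "top" or "wrist"; returns a dict with "frame" (480x640x3 uint8, red, green, blue), "z_map" (480x640 float32, mm along the optical axis (not along the pixel's ray), 0 where there is no reading), "intrinsics" (3x3 intrinsics, pixels), "rvec" (rotation vector, rad) and "tvec" (3), from world to camera coordinates, as OpenCV has them. Camera axes: x right, y down, z forward; pixel columns grow to the right and rows downward; lengths in mm; the calibration is good to about 2 mm. A picture is of the moment at which its call begins.
- manip.sign_off(): hands the job in, once; it reports no verdict.
The state is a dict: "t": time; "joint_positions": joint angles; "dq": joint speeds; "joint_torque": joint torques, N m; "tcp_pos": TCP position; "ee_rot": TCP orientation; "force": force on the tool from outside, world axes, zero at the start; "moment": the same for the moment, N m; "gripper_width": finger opening in mm.
Only numpy, scipy, OpenCV 4.12 (cv2) and the standard library are available. Lean on these libraries where they do the work, as an engineer would, in place of code of your own. Each camera call takes 0.05 s, during which the arm holds its last target.

## Task

Take the long black bracket with the ramped nose by its grip block, lay it flat in the fixture's channel and slide it nose first under the sprung hold-down arm, so that the nose pushes the arm up and back and the arm's roller drops into the bracket's cross recess and bears down there. The roller's exact place has to be felt: once it has dropped in, press the bracket on against the roller with 20 to 25 N for a moment to seat it, and never force it harder. Let go and leave the bracket flat and held by the arm; leave the shorter bracket and everything else on the bench where they are.

Things in the scene. Friction and masses are not known exactly. Their poses are not given: they have to be found in the camera images.
- fixture: Fixed aluminium fixture plate, 315 x 110 x 12 mm, x -150 to +165. Origin on the bench under it, on the channel's centre line; z up; +x is the way the bracket slides in, from the open mouth towards the post of the hold-down arm. Its top, 12 mm up, is the flat channel floor. Post position varies: the roller's axis is at x = +25 mm, give or take 30 mm, not given: find it by feel.
- channel (a point): Point on the channel floor (12 mm above the bench), on the centre line, where the two straight steel rails begin; axes as the fixture's, whose origin is 50 mm further in +x. Rails run from here 110 mm in +x, 10 mm high, inner faces 39.6 mm apart; 32 mm before here they flare out as a funnel. In -x the floor is open and flat for 100 mm.
- clamp (a joint): Angle of the sprung hold-down arm (steel strap, hinge across the channel 80 mm beyond its tip roller and 20 mm higher). 0 at rest, to 0.5; grows 0.0125 rad per mm of roller lift. Free roller 10 mm thick, 30 wide, 4 mm above the floor at 0. Springs down with 5 N at 0, 7 N at 0.125. On the bracket's bar 0.125, in its recess 0.05. Knob top 56 mm above bench. A level push does not lift it.
- bracket_grip (a point): Centre of the grip block of the long bracket: loose black plastic, 148 mm long (x), 36 wide (y), about 0.14 kg, flat on the bench. Point is 40 mm above its underside, 20 mm from its rear end; +x to the nose, z up. Block: 24 mm (x) by 16 mm (y), top 60 mm above the underside. Base plate 8 mm thick. The nose tip is 128 mm ahead.
- bracket_recess (a point): Middle of the floor of the long bracket's cross recess, 85.5 mm ahead (+x) of its grip point, 8 mm above its underside. Recess 13 mm long in x, across the full width. Behind it (-x) an upright wall to 22 mm above the underside, 16 mm thick; ahead a cross bar to 14 mm, 16 mm thick, then the nose ramp falling over 20 mm to 2 mm high at the tip.
- stub: The shorter black bracket, to be left alone: 95 mm long, 36 wide, the same grip block, but a flat front with a low round boss, no ramp, bar or wall. Origin on the bench under its middle, +x to its front; its grip block is centred 27.5 mm behind.
- dish: Bystander, to be left alone: small steel screw dish, 76 mm wide, 28 mm high. Origin at its underside.
- woodblock: Bystander, to be left alone: wooden block 100 x 60 x 35 mm. Origin at its underside.
- driver: Bystander, to be left alone: screwdriver lying beyond the fixture, near the back bins. Origin at its underside.
- spanner: Bystander, to be left alone: spanner lying at the right. Origin at its underside.
- lube: Bystander, to be left alone: white plastic bottle, 44 mm wide, 110 mm high. Origin at its underside.
- cup: Bystander, to be left alone: grey plastic cup, 72 mm wide, 70 mm high. Origin at its underside.

How it is judged (in metres and radians):
On the way, in this order (a step that is already met when the one before it is completed fails the run):
1. the bracket's nose has pushed the sprung arm up and is beneath the roller (value of joint clamp above 0.105 rad and contact force between bracket and clamp above 2 N), for 0.04 s.
2. the roller has dropped into the bracket's recess and the wall behind it is pressed home against the roller (value of joint clamp between 0.035 and 0.065 rad and contact force between bracket and clamp above 2 N and distance between bracket_recess and clamp between 0.079 and 0.087 m and y of bracket_grip in the frame of fixture between -0.004 and 0.004 m and z of bracket_grip in the frame of fixture between 0.048 and 0.056 m and angle between bracket_grip's own z axis and vertical below 0.06 rad and contact force between bracket and clamp above 13 N), for 0.2 s.
At the end, for the whole second after the job is handed in: Bracket at rest and released, flat on the channel floor (4 mm, 0.06 rad), within 4 mm of its centre line; the roller down in the recess (arm 0.035 to 0.065 rad; recess 79 to 87 mm from the hinge), bearing with over 2 N (value of joint clamp between 0.035 and 0.065 rad and contact force between bracket and clamp above 2 N and distance between bracket_recess and clamp between 0.079 and 0.087 m and y of bracket_grip in the frame of fixture between -0.004 and 0.004 m and z of bracket_grip in the frame of fixture between 0.048 and 0.056 m and angle between bracket_grip's own z axis and vertical below 0.06 rad and linear speed of bracket below 0.01 m/s and velocity of joint clamp below 0.05 rad/s); the robot touches nothing.
It fails at once if bracket and hold-down arm forced against each other (over 28 N) (contact force between bracket and clamp above 28 N).
It fails at once if the shorter bracket moved (over 15 mm) (distance of stub from where it was at the start of the episode above 0.015 m).
It fails at once if a bystander moved (over 25 mm) (distance of any of dish, woodblock, driver, spanner, lube, cup from where it was at the start of the episode above 0.025 m).
It also fails if it takes over 69 s, if anything falls off the work surface, if the arm or the gripper's body presses on something with over 40 N, if the wrist force passes 120 N, or if a joint passes its speed limit or range.

## Working session

There is one attempt and no reset: what is moved stays moved. The work goes in short steps, Python scripts to look and compute and a tool call to move; the robot and the scene stay as the last step left them, time stands still between calls to the robot, and variables do not carry over. Pictures are saved under pics/ and viewed, and the job is handed in when it is done.

Besides the shell and the picture viewer there is one more tool, called after "Request:" as a command line: name --argument value ..., lists and objects as JSON in quotes. step_arm: Moves the arm, as the interface text tells. Its arguments: {"type":"object","properties":{"targets":{"type":"string"},"squeeze":{"type":"number"}},"required":["targets"]}

```bash
mkdir -p pics; cat > h.py <<'E'
import numpy as np, cv2
from station import manip
def snap(n,f):
    s=manip.snapshot(n); cv2.imwrite('pics/'+f+'.png',cv2.cvtColor(s['frame'],cv2.COLOR_RGB2BGR)); np.savez('pics/'+f+'.npz',**s); return s
def ray(s,u,v,z):
    K=s['intrinsics'];R,_=cv2.Rodrigues(np.array(s['rvec'],float));t=np.array(s['tvec'],float).reshape(3)
    d=R.T@np.linalg.solve(K,np.array([u,v,1.]));c=-R.T@t
    return c+d*(z-c[2])/d[2]
def cloud(s):
    K=s['intrinsics'];R,_=cv2.Rodrigues(np.array(s['rvec'],float));t=np.array(s['tvec'],float).reshape(3)
    z=s['z_map'].astype(float);v,u=np.mgrid[:480,:640]
    P=np.stack([(u-K[0,2])*z/K[0,0],(v-K[1,2])*z/K[1,1],z],-1)
    P=(P-t)@R; P[z==0]=np.nan
    return P
E
python3 - <<'E'
from h import *
o=manip.get_obs();print(o)
for n in('side','top','wrist'):
    s=snap(n,n+'0');R,_=cv2.Rodrigues(np.array(s['rvec'],float));print(n,-R.T@np.array(s['tvec']).reshape(3),R.round(2).tolist())
E
```

```text
{'t': 0.0, 'joint_positions': array([-1.41908591e+00,  8.79677825e-02,  1.37231416e+00,  1.42293054e-05,
        1.68357523e+00, -1.03099053e-01]), 'dq': array([ 0.00049126,  0.00043424, -0.0025814 ,  0.00128659,  0.00119838,
        0.0001369 ]), 'joint_torque': array([-2.08672950e-04, -3.51873600e+01, -3.13271964e+01, -1.68635925e-04,
        1.08060718e-02,  6.81879939e-06]), 'tcp_pos': array([ 138.56238984, -531.77384829,  247.10169686]), 'ee_rot': array([-1.31740337,  1.02058329, -1.01786668]), 'force': array([ 0.37916481,  0.40069304, -0.06611544]), 'moment': array([-0.01769071, -0.03768146,  0.06696531]), 'gripper_width': 85.55474456355293}
side [ 33.2041126  681.1969828  938.98651592] [[-0.78, -0.62, -0.02], [-0.43, 0.56, -0.71], [0.45, -0.54, -0.71]]
top [ 437.48345157    5.6043417  1171.28030307] [[0.02, -1.0, 0.0], [-0.99, -0.02, -0.14], [0.14, -0.0, -0.99]]
wrist [ 218.64341929 -511.63549856  373.59490682] [[0.25, -0.97, -0.0], [-0.92, -0.24, 0.32], [-0.31, -0.08, -0.95]]
```

View pics/top0.png

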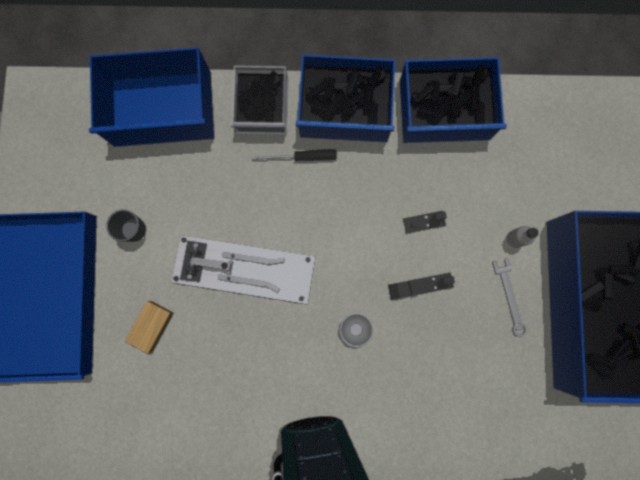

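View pics/side0.png

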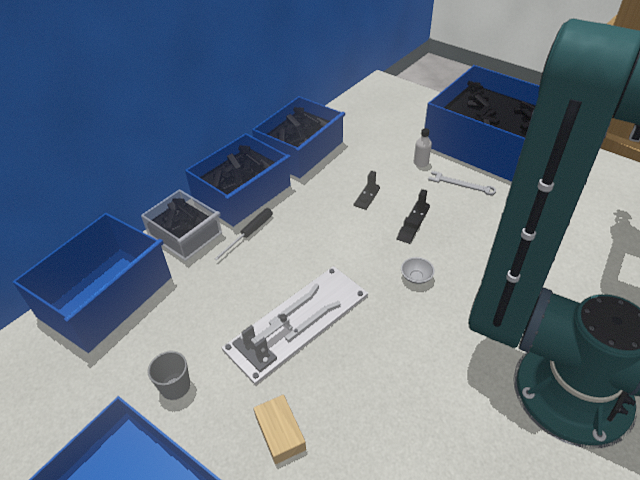

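View pics/wrist0.png

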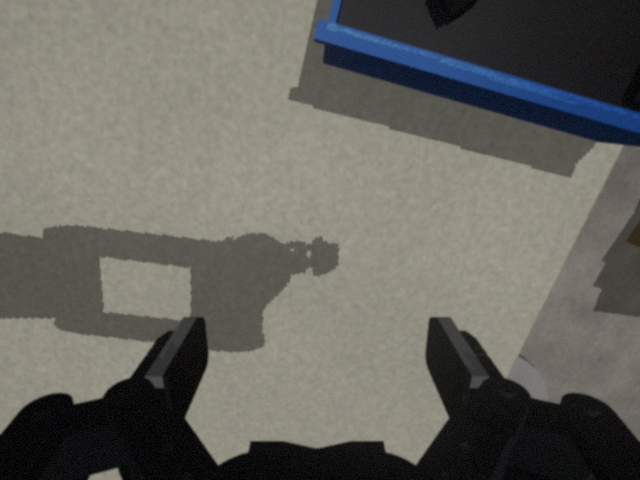

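The top view shows the fixture plate at about (175–313, 237–302) with its mouth on the right. The long bracket is at (389–454, 273–300), grip block at the right, and the stub is at (404–446, 211–233). Next I'll measure these.

```bash
cat > m.py <<'E'
from h import *
s=dict(np.load('pics/top0.npz'));P=cloud(s);f=s['frame'].astype(int)
def roi(u0,u1,v0,v1):
    m=np.zeros((480,640),bool);m[v0:v1,u0:u1]=1;return m
# plate
g=f.min(-1);m=(g>150)&roi(165,325,228,312)
print('plate thr',np.percentile(g[roi(165,325,228,312)],[10,30,50,70,90]))
H=P[...,2]
m=(H>7)&(H<17)&roi(165,325,228,312)
c=max(cv2.findContours((m*255).astype(np.uint8),0,1)[0],key=cv2.contourArea)
pts=np.array([ray(s,u,v,12)[:2] for u,v in c[:,0]],np.float32)
r=cv2.minAreaRect(pts);print('plate rect',r)
for nm,b in(('long',(380,465,262,308)),('stub',(395,455,203,240))):
    R=roi(*b)
    m=(H>4)&R
    # upper surface
    k=R&(H>50);Q=P[k];print(nm,'block top n',k.sum(),Q.mean(0),cv2.minAreaRect(Q[:,:2].astype(np.float32)))
    k=R&(H>4)&(H<50);Q=P[k];print(nm,'plate',cv2.minAreaRect(P[m][:,:2].astype(np.float32)),np.percentile(Q[:,2],[5,50,95]))
    k=R&(g<75);c=max(cv2.findContours((k*255).astype(np.uint8),0,1)[0],key=cv2.contourArea)
    print(cv2.minAreaRect(c),cv2.minAreaRect(np.array([ray(s,u,v,6)[:2] for u,v in c[:,0]],np.float32)))
print('bench z',np.nanmedian(H[roi(340,380,220,300)]))
for n in ('top','wrist'):pass
big=cv2.resize(cv2.cvtColor(s['frame'],cv2.COLOR_RGB2BGR)[220:320,160:480],None,fx=2.5,fy=2.5,interpolation=cv2.INTER_CUBIC);cv2.imwrite('pics/topz.png',big)
E
python3 m.py
```

```text
plate thr [123. 134. 138. 156. 171.]
plate rect ((515.7818603515625, 198.8463897705078), (314.3497619628906, 109.75359344482422), 81.89824676513672)
long block top n 86 [ 495.53732057 -259.42225544   58.05016019] ((495.65130615234375, -260.11572265625), (15.811387062072754, 24.036081314086914), 12.076780319213867)
long plate ((487.0027160644531, -207.41705322265625), (101.25273895263672, 187.15187072753906), 2.001176118850708) [ 4.52641088  8.90698078 22.25672041]
((421.1923522949219, 285.9615478515625), (15.689289093017578, 65.50277709960938), 78.69007110595703) ((484.00726318359375, -208.94187927246094), (35.591373443603516, 151.15025329589844), 12.104205131530762)
stub block top n 81 [ 638.66753525 -243.48247664   58.59138726] ((639.0751342773438, -244.38719177246094), (15.835370063781738, 24.95041275024414), 10.678289413452148)
stub plate ((636.3837890625, -218.17330932617188), (86.15000915527344, 135.4120330810547), 2.3991873264312744) [ 4.42174714  7.64929913 29.59714799]
((425.01922607421875, 221.5961456298828), (14.512592315673828, 41.77273178100586), 78.69007110595703) ((633.6880493164062, -219.24095153808594), (34.12870407104492, 98.15827178955078), 12.368987083435059)
bench z -1.1991970768132663
```

View pics/topz.png

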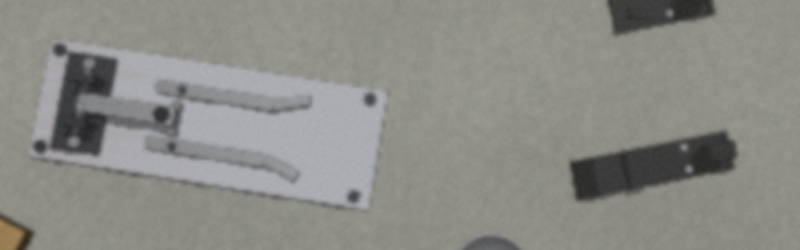

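```bash
cat >> h.py <<'E'
def Rt():
    o=manip.get_obs();R,_=cv2.Rodrigues(np.array(o['ee_rot'],float));return o,R
FO=np.array([514.7,191.4]);FA=np.radians(81.9)
def plan(target,ang,h=None):
    """tool x axis towards ang (deg, mod 180); shifts in present tool axes"""
    o,R=Rt();d=np.array(target)-o['tcp_pos']
    a=np.degrees(np.arctan2(R[1,0],R[0,0]));e=(ang-a+90)%180-90
    # rotation about tool y (down): + spin = - world yaw
    print('tcp',o['tcp_pos'].round(2),'t',o['t'],'F',np.round(o['force'],1),'w',round(o['gripper_width'],1))
    print('toolx yaw',a.round(2),'spin',np.radians(e*np.sign(R[2,1])).round(4),'tool shift now',(R.T@d).round(1),'world d',d.round(1))
    # after-spin frame
    yw=np.radians(e);c,s_=np.cos(yw),np.sin(yw);R2=np.array([[c,-s_,0],[s_,c,0],[0,0,1]])@R
    print('tool shift after spin',(R2.T@d).round(1));print(R.round(3).tolist())
E
python3 - <<'E'
from h import *
plan([495.6,-260,120],12.1)
E
```

```text
tcp [ 138.58 -531.88  247.36] t 0.15 F [-0.1  1.  -0.1] w 85.4
toolx yaw -75.4 spin -1.5272 tool shift now [-172.9  127.8  414. ] world d [ 357.   271.9 -127.4]
tool shift after spin [406.3 126.7 191. ]
[[0.252, -0.0, 0.968], [-0.968, 0.002, 0.252], [-0.002, -1.0, 0.0]]
```

Request:
step_arm --targets "0 -21.6 0 51.7 0; 0 -21.6 0 51.7 0; 0 -21.6 0 51.7 0; 0 -21.6 0 51.7 0; 0 -21.6 0 51.7 0; 0 -21.6 0 51.7 0; 0 -21.6 0 51.7 0; 0 -21.6 0 51.7 0; 0 0 0 0 -0.17; 0 0 0 0 -0.17"

```text
t: 1.4
tcp_pos: [495.9, -259.8, 247.5]
ee_rot: [-1.436, 0.756, -0.754]
force: [-1.1, 0.7, -0.5]
gripper_width: 85.6
```

Request:
step_arm --targets "0 0 0 0 -0.17; 0 0 0 0 -0.17; 0 0 0 0 -0.17; 0 0 0 0 -0.17; 0 0 0 0 -0.17; 0 0 0 0 -0.17; 0 0 0 0 -0.167; 0 0 0 0 0"

```text
t: 2.4
tcp_pos: [495.2, -260.7, 247.8]
ee_rot: [-1.564, -0.164, 0.165]
force: [-0.0, 0.4, -0.2]
gripper_width: 85.5
```

```bash
python3 - <<'E'
from h import *
plan([495.6,-260,120],12.1);print(manip.get_obs()['joint_positions'])
s=snap('wrist','w1')
E
```

```text
tcp [ 495.16 -260.7   247.84] t 2.4 F [-0.   0.4 -0.2] w 85.5
toolx yaw 11.98 spin -0.0022 tool shift now [  0.7 127.8   0.5] world d [   0.4    0.7 -127.8]
tool shift after spin [  0.7 127.8   0.5]
[[0.978, -0.001, -0.208], [0.208, 0.0, 0.978], [-0.001, -1.0, 0.001]]
[-5.85881850e-01  1.09332658e-01  1.34762492e+00 -9.48484035e-05
  1.68549772e+00 -7.94914863e-01]
```

View pics/w1.png

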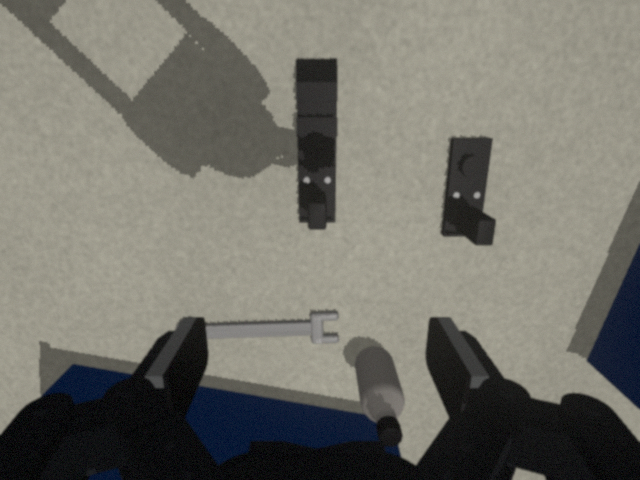

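The wrist view shows the bracket upright in the picture (u 297–337, v 60–228) with its block top at (317, 215). The tool's z axis points to the nose.

```bash
python3 - <<'E'
from h import *
s=dict(np.load('pics/w1.npz'));P=cloud(s);H=P[...,2]
m=np.zeros((480,640),bool);m[40:240,280:350]=1
k=m&(H>52)&(H<70);Q=P[k];print(k.sum(),Q.mean(0),cv2.minAreaRect(Q[:,:2].astype(np.float32)))
k=m&(H>4)&(H<26);Q=P[k];print(cv2.minAreaRect(Q[:,:2].astype(np.float32)))
k=m&(H>18)&(H<26);Q=P[k];print('wall',k.sum(),cv2.minAreaRect(Q[:,:2].astype(np.float32)))
print(np.nanmedian(H[200:300,380:430]))
E
```

```text
552 [ 495.58460953 -259.77053645   60.20450753] ((495.79473876953125, -260.78289794921875), (15.42667293548584, 24.31662940979004), 12.21356201171875)
((480.8167419433594, -209.1561279296875), (43.22905731201172, 147.06298828125), 12.155468940734863)
wall 830 ((486.12188720703125, -217.20484924316406), (36.04691696166992, 68.64727020263672), 12.002107620239258)
0.7351190894748483
```

Request:
step_arm --targets "0 0.5 50 0.5 0; 0 0 50 0 0; 0 0 50 0 0; 0 0 30 0 0; 0 0 20 0 0; 0 0 10 0 0; 0 0 0 0 0; 0 0 0 0 0" --squeeze 40

```text
t: 3.45
tcp_pos: [496.5, -260.7, 39.6]
ee_rot: [-1.566, -0.167, 0.164]
force: [0.3, 0.9, 0.2]
gripper_width: 85.4
```

```bash
python3 - <<'E'
from h import *
plan([495.7,-260.4,37],12.15)
s=snap('wrist','w2')
E
```

```text
tcp [ 496.48 -260.73   39.61] t 3.45 F [0.3 0.9 0.2] w 85.4
toolx yaw 12.06 spin -0.0016 tool shift now [-0.7  2.6  0.5] world d [-0.8  0.3 -2.6]
tool shift after spin [-0.7  2.6  0.5]
[[0.978, 0.002, -0.209], [0.209, -0.001, 0.978], [0.002, -1.0, -0.002]]
```

View pics/w2.png

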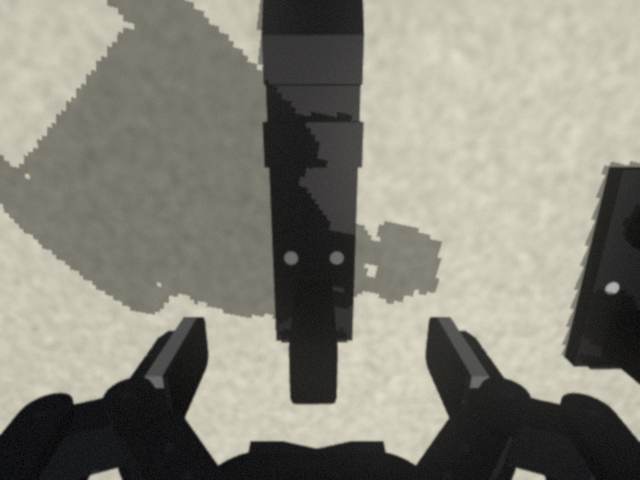

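The block (u 290–338) sits centred between the pads, clear of the stub. I'll close.

Request:
step_arm --targets "0 -0.7 2.5 0.5 0; 120 0 0 0 0; 180 0 0 0 0; 220 0 0 0 0; 255 0 0 0 0; 255 0 0 0 0; 255 0 0 0 0; 255 0 0 0 0; 255 0 0 0 0" --squeeze 40

```text
t: 4.62
tcp_pos: [495.0, -260.0, 35.9]
ee_rot: [-1.565, -0.166, 0.165]
force: [0.0, 0.0, 1.2]
gripper_width: 15.4
```

Request:
step_arm --targets "255 0 0 0 0; 255 0 0 0 0" --squeeze 80

```text
t: 4.88
tcp_pos: [495.0, -260.0, 36.0]
ee_rot: [-1.565, -0.166, 0.165]
force: [0.8, -0.7, 1.2]
gripper_width: 15.4
```

```bash
python3 - <<'E'
from h import *
plan([495.7,-260.4,37],12.15);print(manip.get_obs()['moment'])
s=snap('wrist','w3')
E
```

```text
tcp [ 495.04 -259.98   35.98] t 4.875 F [ 0.8 -0.7  1.2] w 15.4
toolx yaw 12.09 spin -0.0011 tool shift now [ 0.6 -1.  -0.5] world d [ 0.7 -0.4  1. ]
tool shift after spin [ 0.6 -1.  -0.5]
[[0.978, 0.0, -0.209], [0.209, -0.0, 0.978], [0.0, -1.0, -0.0]]
[-0.022      -0.04181839 -0.01442773]
```

View pics/w3.png

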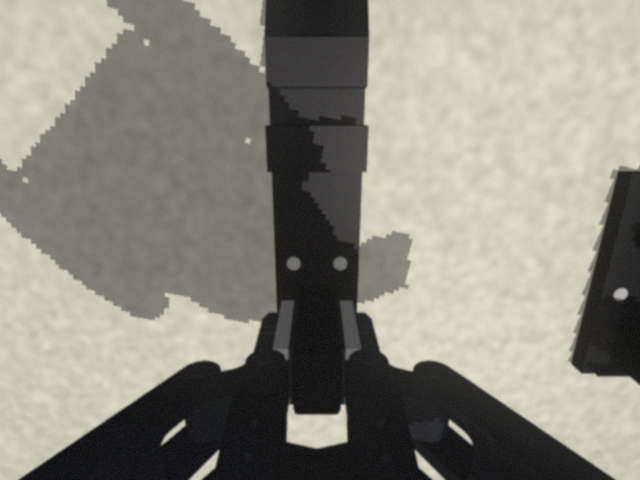

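Gripped with 15.4 mm opening. The tool was at z = 36.0 with the bracket on the bench, so it will be at 48 on the channel floor. Now I'll lift it.

Request:
step_arm --targets "255 0 -10 0 0; 255 0 -25 0 0; 255 0 -30 0 0; 255 0 0 0 0.176; 255 0 0 0 0.176; 255 0 0 0 0; 255 0 0 0 0"

```text
t: 5.8
tcp_pos: [494.7, -259.7, 100.7]
ee_rot: [-1.568, 0.109, -0.108]
force: [-0.5, 0.5, -1.8]
gripper_width: 15.1
```

```bash
python3 - <<'E'
from h import *
print(FO-216*np.array([np.cos(FA),np.sin(FA)]))
plan([484.2,-22.4,100],-8.1)
E
```

```text
[484.2653339  -22.44511007]
tcp [ 494.7  -259.72  100.68] t 5.8 F [-0.5  0.5 -1.8] w 15.1
toolx yaw -7.93 spin 0.0029 tool shift now [-43.2   0.7 233.6] world d [-10.5 237.3  -0.7]
tool shift after spin [-43.8   0.7 233.5]
[[0.99, -0.001, 0.138], [-0.138, 0.0, 0.99], [-0.001, -1.0, 0.0]]
```

Request:
step_arm --targets "255 -8 0 40 0.003; 255 -10 0 50 0; 255 -10 0 55 0; 255 -9 0 50 0; 255 -6.5 0 38.5 0; 255 0 0 0 0; 255 0 0 0 0"

```text
t: 6.68
tcp_pos: [485.3, -22.8, 100.8]
ee_rot: [-1.569, 0.112, -0.112]
force: [-0.5, -0.4, -0.5]
gripper_width: 15.2
```

```bash
python3 - <<'E'
from h import *
plan([484.2,-22.4,50],-8.1)
for n in ('side','top','wrist'):s=snap(n,n+'4')
cv2.imwrite('pics/side4z.png',cv2.resize(cv2.imread('pics/side4.png')[200:400,200:460],None,fx=3,fy=3))
cv2.imwrite('pics/top4z.png',cv2.resize(cv2.imread('pics/top4.png')[200:330,150:410],None,fx=3,fy=3))
E
```

```text
tcp [485.26 -22.84 100.84] t 6.675 F [-0.5 -0.4 -0.5] w 15.2
toolx yaw -8.17 spin -0.0012 tool shift now [-1.1 50.8  0.3] world d [ -1.1   0.4 -50.8]
tool shift after spin [-1.1 50.8  0.3]
[[0.99, -0.0, 0.142], [-0.142, -0.001, 0.99], [0.0, -1.0, -0.001]]
```

View pics/wrist4.png

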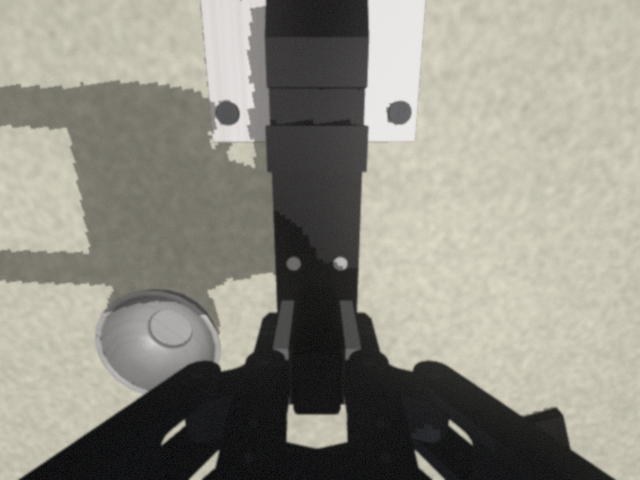

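View pics/side4z.png

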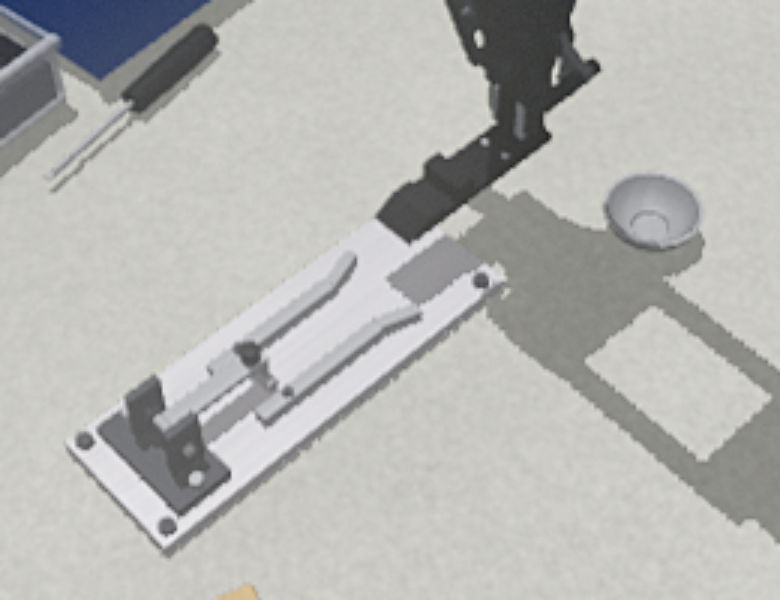

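View pics/top4z.png

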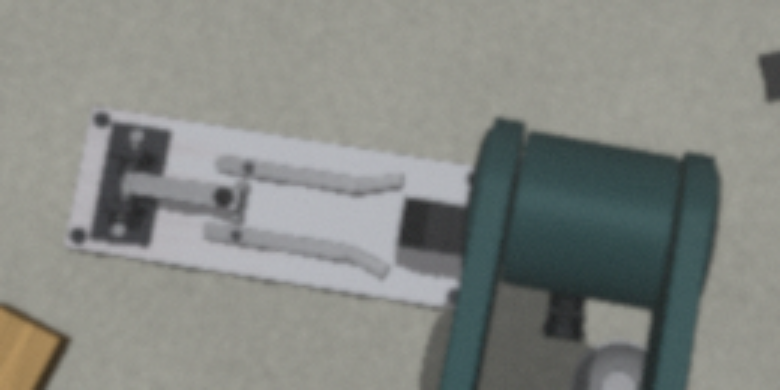

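```bash
python3 - <<'E'
from h import *
s=dict(np.load('pics/wrist4.npz'));g=s['frame'].min(-1).astype(np.uint8)
o,R=Rt();T=o['tcp_pos']
P=[]
for c in cv2.findContours(((g<110)*255).astype(np.uint8)[90:135,205:245].copy(),0,1)[0]:
    (x,y),r=cv2.minEnclosingCircle(c);print(x+205,y+90,r)
for u,v in((227,112),(399.5,112)):
    p=ray(s,u,v,12);P.append(p);print(p.round(1),(R.T@(p-T)).round(2))
mid=(P[0]+P[1])/2;print('mid off tool',(R.T@(mid-T)).round(2),'angle',np.degrees(np.arctan2(*(P[1]-P[0])[[1,0]])))
d=np.array([np.cos(FA),np.sin(FA)]);n=np.array([-d[1],d[0]]);print('by top-cam: lateral of mid',(mid[:2]-FO)@n,'x',(mid[:2]-FO)@d)
# bracket edges at wall height
for v,z in((62,100.8-37+14+.9),(148,100.8-36+22)):
    row=g[v,240:400];print(v,row[::4].tolist())
# plate side edges
for v in (20,60,100,130):
    row=g[v];k=np.where(row>190)[0];print(v,k.min(),k.max(),[(R.T@(ray(s,u,v,12)-T)).round(1).tolist() for u in (k.min(),k.max())])
for nm in('top',):
    s=dict(np.load('pics/top4.npz'))
E
```

```text
206.5 126.5 0.7072067856788635
207.0 122.0 9.999999747378752e-05
207.64285707473755 119.78571510314941 1.8211779594421387
205.0 117.0 9.999999747378752e-05
207.0 116.0 9.999999747378752e-05
207.5 113.5 0.7072067856788635
205.0 110.0 9.999999747378752e-05
226.67689514160156 112.91877174377441 12.036259651184082
[450.6  64.9  12. ] [-47.16  88.75  82.61]
[541.2  51.8  12. ] [44.34 88.75 82.68]
mid off tool [-1.41 88.75 82.64] angle -8.270546804652291
by top-cam: lateral of mid -0.13143561125710687 x -134.36436050469558
62 [215, 220, 205, 135, 132, 132, 119, 61, 58, 60, 57, 59, 57, 58, 56, 54, 58, 60, 56, 56, 54, 57, 66, 61, 65, 64, 64, 65, 66, 70, 69, 70, 182, 231, 230, 229, 230, 231, 231, 230]
148 [177, 175, 176, 173, 111, 112, 112, 61, 54, 57, 57, 55, 54, 60, 55, 57, 61, 63, 63, 59, 59, 61, 65, 65, 63, 63, 61, 68, 67, 72, 72, 71, 165, 188, 187, 182, 185, 185, 190, 193]
20 202 423 [[-56.4, 88.7, 125.7], [52.9, 88.7, 125.8]]
60 196 439 [[-61.1, 88.7, 107.7], [62.7, 88.7, 107.8]]
100 211 417 [[-55.1, 88.7, 88.6], [53.1, 88.7, 88.7]]
130 215 491 [[-54.3, 88.8, 73.4], [94.2, 88.8, 73.6]]
```

Request:
step_arm --targets "255 -1.2 15 0 0; 255 0 18 0 0; 255 0 12 0 0; 255 0 5 0 0; 255 0 0 0 0; 255 0 0 0 0"

```text
t: 7.58
tcp_pos: [484.6, -22.5, 51.4]
ee_rot: [-1.568, 0.112, -0.114]
force: [0.6, 0.1, -1.7]
gripper_width: 14.9
```

Request:
step_arm --targets "255 0 1 0 0; 255 0 0.5 0 0; 255 0 0 0 0"

```text
t: 7.95
tcp_pos: [484.1, -22.4, 49.4]
ee_rot: [-1.568, 0.113, -0.113]
force: [0.2, -0.6, -1.3]
gripper_width: 15.0
```

Request:
step_arm --targets "255 0 0.5 0 0; 255 0 0.5 0 0; 255 0 0 0 0"

```text
t: 8.32
tcp_pos: [484.0, -22.4, 48.2]
ee_rot: [-1.568, 0.113, -0.113]
force: [0.0, 0.1, -1.5]
gripper_width: 15.0
```

Request:
step_arm --targets "255 0 0.4 0 0; 255 0 0 0 0"

```text
t: 8.57
tcp_pos: [484.1, -22.4, 48.0]
ee_rot: [-1.568, 0.113, -0.113]
force: [0.0, -0.6, 0.3]
gripper_width: 15.1
```

Touchdown at z = 48.0, as expected. Next I'll slide into the funnel.

Request:
step_arm --targets "255 0 0 5 0; 255 0 0 6 0; 255 0 0 6 0; 255 0 0 6 0; 255 0 0 6 0; 255 0 0 0 0"

```text
t: 9.32
tcp_pos: [488.3, 7.1, 47.9]
ee_rot: [-1.567, 0.112, -0.113]
force: [0.1, 1.0, -1.0]
gripper_width: 14.7
```

Request:
step_arm --targets "255 0 0 6 0; 255 0 0 6 0; 255 0 0 6 0; 255 0 0 6 0; 255 0 0 6 0; 255 0 0 0 0"

```text
t: 10.07
tcp_pos: [492.7, 36.9, 48.0]
ee_rot: [-1.567, 0.112, -0.113]
force: [0.6, 1.2, -0.0]
gripper_width: 15.4
```

```bash
cat > st.py <<'E'
from h import *
o,R=Rt();d=np.array([np.cos(FA),np.sin(FA)]);n=np.array([-d[1],d[0]])
p=o['tcp_pos'];f=o['force'];print('t',o['t'],'fix x',((p[:2]-FO)@d).round(2),'lat',((p[:2]-FO)@n).round(2),'z',p[2].round(2),'nose',((p[:2]-FO)@d+127.5).round(1),'F along',(f[:2]@d).round(2),'lat',(f[:2]@n).round(2),'z',f[2].round(2),'M',o['moment'].round(2),'w',o['gripper_width'].round(1))
print('toolx yaw',np.degrees(np.arctan2(R[1,0],R[0,0])).round(2),'tilt',R[2].round(4))
E
python3 st.py; python3 - <<'E'
from h import *
for n in ('top','wrist','side'):snap(n,n+'5')
E
```

```text
Traceback (most recent call last):
  File "st.py", line 3, in <module>
    p=o['tcp_pos'];f=o['force'];print('t',o['t'],'fix x',((p[:2]-FO)@d).round(2),'lat',((p[:2]-FO)@n).round(2),'z',p[2].round(2),'nose',((p[:2]-FO)@d+127.5).round(1),'F along',(f[:2]@d).round(2),'lat',(f[:2]@n).round(2),'z',f[2].round(2),'M',o['moment'].round(2),'w',o['gripper_width'].round(1))
                                                                                                                                                                                                                                                                           ^^^^^^^^^^^^^^^^^^^^^^^^
AttributeError: 'float' object has no attribute 'round'
```

View pics/wrist5.png

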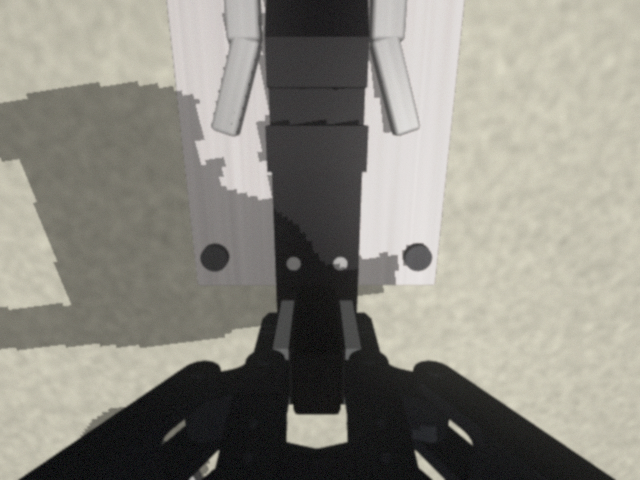

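The nose is between the rails with small even gaps, left (260–267) and right (367–372). I'll go on slowly and feel for the roller.

```bash
sed -i "s/o\['gripper_width'\].round(1)/round(o['gripper_width'],1)/" st.py; python3 st.py
```

```text
t 10.225 fix x -156.61 lat 0.04 z 47.92 nose -29.1 F along 0.32 lat -0.39 z 0.72 M [ 0.15 -0.03  0.  ] w 15.2
toolx yaw -8.25 tilt [ 1.e-04 -1.e+00  6.e-04]
```

Request:
step_arm --targets "255 0 0 3 0; 255 0 0 3 0; 255 0 0 2 0; 255 0 0 2 0; 255 0 0 0 0"

```text
t: 10.85
tcp_pos: [494.1, 46.1, 47.9]
ee_rot: [-1.568, 0.113, -0.113]
force: [0.2, -0.3, 0.9]
gripper_width: 15.2
```

```bash
python3 st.py
```

```text
t 10.85 fix x -146.73 lat -0.03 z 47.94 nose -19.2 F along -0.23 lat -0.27 z 0.92 M [-0.09  0.    0.04] w 15.2
toolx yaw -8.24 tilt [ 2.e-04 -1.e+00  2.e-04]
```

Request:
step_arm --targets "255 0 0 2 0; 255 0 0 2 0; 255 0 0 2 0; 255 0 0 2 0; 255 0 0 0 0"

```text
t: 11.48
tcp_pos: [495.2, 54.2, 48.0]
ee_rot: [-1.567, 0.113, -0.113]
force: [-0.4, 0.2, 2.4]
gripper_width: 15.2
```

Request:
step_arm --targets "255 0 0 2 0; 255 0 0 2 0; 255 0 0 2 0; 255 0 0 2 0; 255 0 0 0 0"

```text
t: 12.1
tcp_pos: [496.4, 62.1, 48.0]
ee_rot: [-1.567, 0.113, -0.113]
force: [-1.1, -1.5, 2.6]
gripper_width: 15.0
```

```bash
python3 st.py
```

```text
t 12.1 fix x -130.62 lat -0.09 z 47.97 nose -3.1 F along -1.62 lat 0.92 z 2.59 M [-0.21  0.08  0.01] w 15.0
toolx yaw -8.24 tilt [ 2.e-04 -1.e+00  4.e-04]
```

```bash
python3 - <<'E'
from h import *
s=dict(np.load('pics/top0.npz'));d=np.array([np.cos(FA),np.sin(FA)])
for u,v,z in((231.2,268,21),(229.5,268,21),(233,268,21)):
    p=ray(s,u,v,z);print((p[:2]-FO)@d)
E
```

```text
33.748805585968306
37.5576930376039
29.715764680151963
```

Request:
step_arm --targets "255 0 0 2 0; 255 0 0 2 0; 255 0 0 2 0; 255 0 0 2 0; 255 0 0 0 0"

```text
t: 12.72
tcp_pos: [497.5, 70.0, 48.0]
ee_rot: [-1.567, 0.113, -0.113]
force: [-0.6, -2.0, 4.2]
gripper_width: 15.2
```

Request:
step_arm --targets "255 0 0 2 0; 255 0 0 2 0; 255 0 0 2 0; 255 0 0 2 0; 255 0 0 0 0"

```text
t: 13.35
tcp_pos: [498.7, 77.9, 48.0]
ee_rot: [-1.568, 0.113, -0.113]
force: [-0.6, -1.8, 4.5]
gripper_width: 15.1
```

```bash
python3 st.py
```

```text
t 13.35 fix x -114.64 lat -0.11 z 47.95 nose 12.9 F along -1.87 lat 0.3 z 4.51 M [-0.3   0.21 -0.02] w 15.1
toolx yaw -8.24 tilt [ 2.e-04 -1.e+00  3.e-04]
```

Request:
step_arm --targets "255 0 -0.3 2 0; 255 0 0 2 0; 255 0 0 2 0; 255 0 0 2 0; 255 0 0 0 0"

```text
t: 13.98
tcp_pos: [499.6, 86.0, 48.0]
ee_rot: [-1.567, 0.113, -0.113]
force: [-0.3, -0.3, 1.2]
gripper_width: 15.0
```

Request:
step_arm --targets "255 0 0 2 0; 255 0 0 2 0; 255 0 0 2 0; 255 0 0 0 0"

```text
t: 14.48
tcp_pos: [500.5, 91.9, 48.0]
ee_rot: [-1.567, 0.113, -0.113]
force: [0.1, 0.5, 0.2]
gripper_width: 15.4
```

```bash
python3 st.py
```

```text
t 14.475 fix x -100.5 lat 0.09 z 47.98 nose 27.0 F along 0.52 lat -0.04 z 0.23 M [ 0.03 -0.01  0.03] w 15.4
toolx yaw -8.24 tilt [-3.e-04 -1.e+00  6.e-04]
```

Request:
step_arm --targets "255 0 0 2 0; 255 0 0 2 0; 255 0 0 0 0"

```text
t: 14.85
tcp_pos: [501.0, 95.7, 48.0]
ee_rot: [-1.568, 0.113, -0.113]
force: [-0.3, 0.1, -1.0]
gripper_width: 15.3
```

Request:
step_arm --targets "255 0 0 2 0; 255 0 0 2 0; 255 0 0 0 0"

```text
t: 15.22
tcp_pos: [501.6, 99.5, 48.1]
ee_rot: [-1.568, 0.113, -0.113]
force: [0.7, 0.0, -0.8]
gripper_width: 15.4
```

Request:
step_arm --targets "255 0 0 2 0; 255 0 0 2 0; 255 0 0 0 0"

```text
t: 15.6
tcp_pos: [502.3, 103.4, 48.2]
ee_rot: [-1.568, 0.113, -0.113]
force: [0.6, -0.1, -1.0]
gripper_width: 15.1
```

```bash
python3 st.py
```

```text
t 15.6 fix x -88.82 lat -0.12 z 48.18 nose 38.7 F along -0.03 lat -0.6 z -1.01 M [-0.06  0.02 -0.06] w 15.1
toolx yaw -8.24 tilt [ 0.e+00 -1.e+00 -1.e-04]
```

```bash
python3 - <<'E'
from h import *
for n in ('side','wrist'):s=snap(n,n+'6')
cv2.imwrite('pics/side6z.png',cv2.resize(cv2.imread('pics/side6.png')[220:400,200:400],None,fx=4,fy=3.3))
E
```

```text
(no output)
```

View pics/side6z.png

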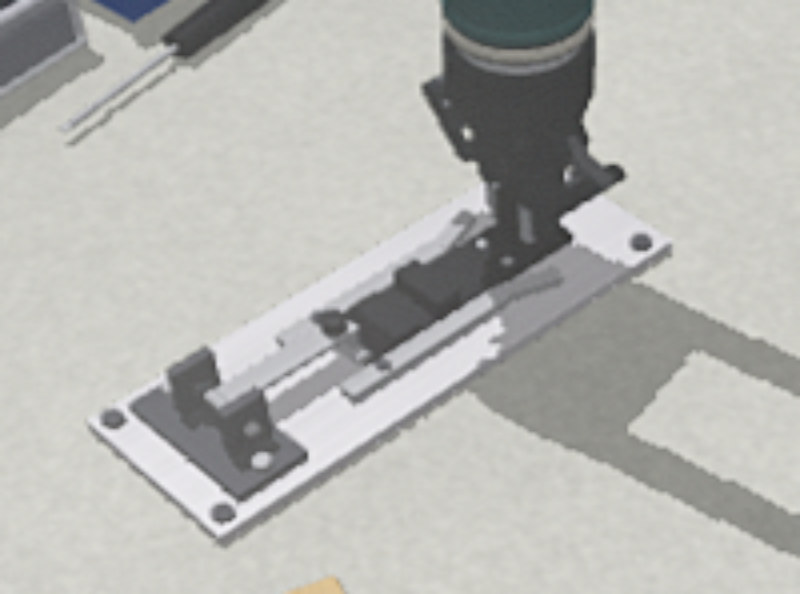

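View pics/wrist6.png

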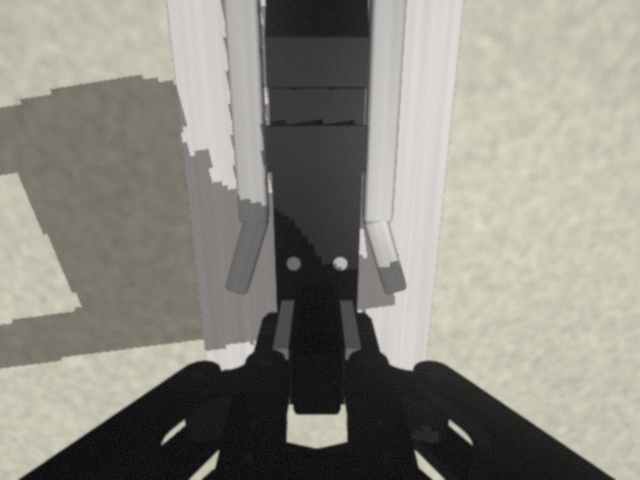

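The side view shows the nose just reaching the roller. The wrist view shows it slightly nearer the right rail (u 367), so I'll nudge it 0.4 mm left and continue.

Request:
step_arm --targets "255 -0.4 0.2 1.5 0; 255 0 0 1.5 0; 255 0 0 0 0"

```text
t: 16.08
tcp_pos: [502.3, 105.5, 48.2]
ee_rot: [-1.57, 0.113, -0.113]
force: [-1.2, -4.7, 0.2]
gripper_width: 14.8
```

Request:
step_arm --targets "255 0 0 1.5 0; 255 0 0 1.5 0; 255 0 0 0 0"

```text
t: 16.45
tcp_pos: [502.6, 106.6, 48.5]
ee_rot: [-1.574, 0.113, -0.113]
force: [-2.6, -10.2, 3.9]
gripper_width: 15.1
```

Request:
step_arm --targets "255 0 0 1.5 0; 255 0 0 1.5 0; 255 0 0 0 0"

```text
t: 16.82
tcp_pos: [503.0, 109.2, 48.6]
ee_rot: [-1.574, 0.114, -0.113]
force: [-3.3, -11.8, 4.8]
gripper_width: 15.2
```

```bash
python3 st.py
```

```text
t 16.825 fix x -83.03 lat -0.01 z 48.58 nose 44.5 F along -12.1 lat 1.62 z 4.76 M [-1.57  0.47  0.14] w 15.2
toolx yaw -8.25 tilt [ 1.0e-04 -1.0e+00 -6.5e-03]
```

Request:
step_arm --targets "255 0 0 1.5 0; 255 0 0 1.5 0; 255 0 0 0 0"

```text
t: 17.2
tcp_pos: [503.4, 112.0, 48.6]
ee_rot: [-1.575, 0.114, -0.113]
force: [-3.4, -11.6, 4.5]
gripper_width: 15.0
```

Request:
step_arm --targets "255 0 0 1.5 0; 255 0 0 1.5 0; 255 0 0 0 0"

```text
t: 17.58
tcp_pos: [503.8, 114.8, 48.6]
ee_rot: [-1.575, 0.114, -0.113]
force: [-3.5, -12.0, 4.3]
gripper_width: 14.7
```

Request:
step_arm --targets "255 0 0 1.5 0; 255 0 0 1.5 0; 255 0 0 0 0"

```text
t: 17.95
tcp_pos: [504.2, 117.6, 48.6]
ee_rot: [-1.575, 0.114, -0.113]
force: [-2.7, -14.2, 4.9]
gripper_width: 15.2
```

```bash
python3 st.py
```

```text
t 17.95 fix x -74.56 lat 0.01 z 48.56 nose 52.9 F along -14.4 lat 0.73 z 4.87 M [-1.79  0.51  0.18] w 15.2
toolx yaw -8.26 tilt [-2.0e-04 -1.0e+00 -7.5e-03]
```

Request:
step_arm --targets "255 0 0 1.5 0; 255 0 0 1.5 0; 255 0 0 0 0"

```text
t: 18.32
tcp_pos: [504.8, 122.5, 48.2]
ee_rot: [-1.571, 0.114, -0.113]
force: [-0.9, -7.3, 1.2]
gripper_width: 15.1
```

Request:
step_arm --targets "255 0 0 1.5 0; 255 0 0 1.5 0; 255 0 0 0 0"

```text
t: 18.7
tcp_pos: [505.3, 125.9, 48.2]
ee_rot: [-1.57, 0.113, -0.113]
force: [-1.6, -6.4, 1.4]
gripper_width: 15.1
```

```bash
python3 st.py
```

```text
t 18.7 fix x -66.22 lat 0.11 z 48.16 nose 61.3 F along -6.6 lat 0.69 z 1.38 M [-0.85  0.26  0.1 ] w 15.1
toolx yaw -8.26 tilt [ 0.     -1.     -0.0026]
```

The roller is on the bar, with the force down to 6.6 N. By my estimate the recess drop comes at nose 73–80.

Request:
step_arm --targets "255 0 0 1.5 0; 255 0 0 1.5 0; 255 0 0 1 0; 255 0 0 1 0; 255 0 0 0 0"

```text
t: 19.32
tcp_pos: [506.0, 130.8, 48.1]
ee_rot: [-1.57, 0.114, -0.113]
force: [-1.7, -6.2, 1.5]
gripper_width: 14.8
```

Request:
step_arm --targets "255 0 0 1 0; 255 0 0 1 0; 255 0 0 1 0; 255 0 0 1 0; 255 0 0 0 0"

```text
t: 19.95
tcp_pos: [506.5, 134.8, 48.1]
ee_rot: [-1.57, 0.114, -0.113]
force: [-1.7, -5.7, 1.1]
gripper_width: 14.9
```

```bash
python3 st.py
```

```text
t 19.95 fix x -57.22 lat 0.11 z 48.09 nose 70.3 F along -5.93 lat 0.86 z 1.06 M [-0.8   0.23  0.08] w 14.9
toolx yaw -8.27 tilt [-1.0e-04 -1.0e+00 -2.5e-03]
```

Request:
step_arm --targets "255 0 0 1 0; 255 0 0 1 0; 255 0 0 0 0"

```text
t: 20.32
tcp_pos: [506.8, 136.9, 48.0]
ee_rot: [-1.57, 0.114, -0.113]
force: [-1.3, -5.4, 0.8]
gripper_width: 15.3
```

Request:
step_arm --targets "255 0 0 1 0; 255 0 0 1 0; 255 0 0 0 0"

```text
t: 20.7
tcp_pos: [507.4, 141.5, 48.0]
ee_rot: [-1.565, 0.113, -0.113]
force: [0.1, 4.7, -1.8]
gripper_width: 15.3
```

```bash
python3 st.py
```

```text
t 20.7 fix x -50.46 lat 0.18 z 48.0 nose 77.0 F along 4.62 lat 0.59 z -1.78 M [ 0.43 -0.04 -0.04] w 15.3
toolx yaw -8.25 tilt [ 3.0e-04 -1.0e+00  3.2e-03]
```

The force flipped to +4.6 N, so the roller is rolling off the bar's rear edge into the recess. Half-millimetre steps from here.

Request:
step_arm --targets "255 0 0 0.5 0; 255 0 0 0.5 0; 255 0 0 0 0"

```text
t: 21.08
tcp_pos: [507.6, 142.8, 48.0]
ee_rot: [-1.565, 0.112, -0.113]
force: [1.2, 5.6, -1.7]
gripper_width: 15.3
```

Request:
step_arm --targets "255 0 0 0.5 0; 255 0 0 0.5 0; 255 0 0 0 0"

```text
t: 21.45
tcp_pos: [507.6, 142.8, 48.0]
ee_rot: [-1.566, 0.113, -0.113]
force: [1.5, 5.9, -1.9]
gripper_width: 14.7
```

Request:
step_arm --targets "255 0 0 0.5 0; 255 0 0 0.5 0; 255 0 0 0 0"

```text
t: 21.82
tcp_pos: [507.6, 142.8, 48.0]
ee_rot: [-1.568, 0.113, -0.113]
force: [0.7, 2.4, -1.0]
gripper_width: 15.5
```

```bash
python3 st.py
```

```text
t 21.825 fix x -49.11 lat 0.18 z 48.0 nose 78.4 F along 2.48 lat -0.37 z -0.99 M [0.5  0.01 0.09] w 15.5
toolx yaw -8.25 tilt [-1.e-04 -1.e+00 -3.e-04]
```

Request:
step_arm --targets "255 0 0 0.5 0; 255 0 0 0.5 0; 255 0 0 0 0"

```text
t: 22.2
tcp_pos: [507.6, 142.9, 48.0]
ee_rot: [-1.57, 0.113, -0.113]
force: [-1.3, -2.5, 1.2]
gripper_width: 15.2
```

Request:
step_arm --targets "255 0 0 0.5 0; 255 0 0 0.5 0; 255 0 0 0 0"

```text
t: 22.58
tcp_pos: [507.8, 143.5, 48.1]
ee_rot: [-1.571, 0.114, -0.113]
force: [-2.5, -5.3, 1.9]
gripper_width: 14.9
```

Request:
step_arm --targets "255 0 0 0.5 0; 255 0 0 0.5 0; 255 0 0 0 0"

```text
t: 22.95
tcp_pos: [507.9, 144.4, 48.1]
ee_rot: [-1.571, 0.114, -0.113]
force: [-1.7, -6.1, 1.5]
gripper_width: 14.9
```

```bash
python3 st.py
 python3 - <<'E'
from h import *
for n in ('side','top'):s=snap(n,n+'7')
cv2.imwrite('pics/side7z.png',cv2.resize(cv2.imread('pics/side7.png')[220:400,200:400],None,fx=4,fy=3.3))
E
```

```text
t 22.95 fix x -47.46 lat 0.13 z 48.09 nose 80.0 F along -6.31 lat 0.78 z 1.46 M [-0.63  0.26  0.03] w 14.9
toolx yaw -8.26 tilt [-2.0e-04 -1.0e+00 -3.1e-03]
```

View pics/side7z.png

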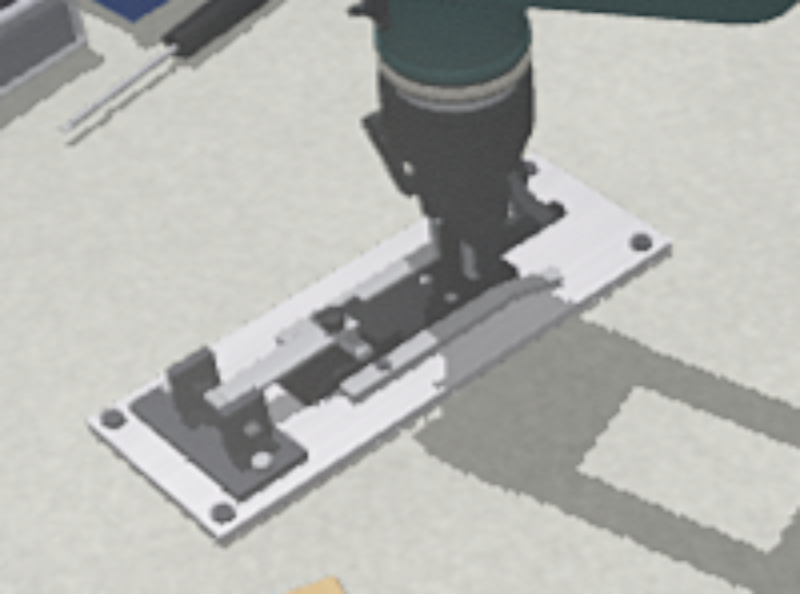

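The side view shows the roller down behind the bar, with the wall still a short way behind it. The bracket slides with about 6 N of drag. I'll keep on until the wall meets the roller.

Request:
step_arm --targets "255 0 0 0.5 0; 255 0 0 0.5 0; 255 0 0 0 0"

```text
t: 23.42
tcp_pos: [508.0, 145.4, 48.1]
ee_rot: [-1.571, 0.114, -0.113]
force: [-1.2, -4.9, 1.3]
gripper_width: 14.7
```

Request:
step_arm --targets "255 0 0 0.5 0; 255 0 0 0.5 0; 255 0 0 0 0"

```text
t: 23.8
tcp_pos: [508.1, 146.0, 48.1]
ee_rot: [-1.572, 0.114, -0.113]
force: [-2.1, -7.2, 1.4]
gripper_width: 15.5
```

Request:
step_arm --targets "255 0 0 0.5 0; 255 0 0 0.5 0; 255 0 0 0 0"

```text
t: 24.18
tcp_pos: [508.1, 146.1, 48.2]
ee_rot: [-1.574, 0.114, -0.113]
force: [-2.3, -9.7, 2.7]
gripper_width: 15.1
```

The motion has stopped and the force is climbing, so the wall is on the roller. I'll build up to about 23 N at the wrist.

Request:
step_arm --targets "255 0 0 0.5 0; 255 0 0 0.5 0; 255 0 0 0 0"

```text
t: 24.55
tcp_pos: [508.2, 146.1, 48.4]
ee_rot: [-1.576, 0.114, -0.113]
force: [-3.6, -11.8, 5.5]
gripper_width: 15.2
```

Request:
step_arm --targets "255 0 0 0.5 0; 255 0 0 0.5 0; 255 0 0 0 0"

```text
t: 24.92
tcp_pos: [508.2, 146.2, 48.5]
ee_rot: [-1.578, 0.115, -0.112]
force: [-4.7, -15.9, 6.6]
gripper_width: 15.5
```

```bash
python3 st.py
```

```text
t 24.925 fix x -45.67 lat 0.04 z 48.51 nose 81.8 F along -16.42 lat 2.42 z 6.63 M [-1.79  0.66  0.19] w 15.5
toolx yaw -8.28 tilt [-7.0e-04 -1.0e+00 -9.8e-03]
```

Request:
step_arm --targets "255 0 0 0.5 0; 255 0 0 0.5 0; 255 0 0 0 0"

```text
t: 25.3
tcp_pos: [508.3, 146.3, 48.6]
ee_rot: [-1.579, 0.115, -0.112]
force: [-5.4, -17.9, 8.2]
gripper_width: 14.9
```

```bash
python3 st.py
```

```text
t 25.3 fix x -45.6 lat 0.01 z 48.65 nose 81.9 F along -18.44 lat 2.85 z 8.16 M [-2.14  0.71  0.17] w 14.9
toolx yaw -8.28 tilt [-9.000e-04 -9.999e-01 -1.170e-02]
```

Request:
step_arm --targets "255 0 0 0.5 0; 255 0 0 0.5 0; 255 0 0 0 0; 255 0 0 0 0"

```text
t: 25.8
tcp_pos: [508.3, 146.3, 48.8]
ee_rot: [-1.581, 0.115, -0.112]
force: [-5.6, -20.5, 9.0]
gripper_width: 15.1
```

```bash
python3 st.py
```

```text
t 25.8 fix x -45.56 lat -0.01 z 48.76 nose 81.9 F along -21.07 lat 2.62 z 9.02 M [-2.49  0.85  0.23] w 15.1
toolx yaw -8.29 tilt [-0.001  -0.9999 -0.0136]
```

Request:
step_arm --targets "255 0 0 0.5 0; 255 0 0 0.4 0; 255 0 0 0 0; 255 0 0 0 0; 255 0 0 0 0; 255 0 0 0 0"

```text
t: 26.55
tcp_pos: [508.3, 146.4, 48.9]
ee_rot: [-1.583, 0.116, -0.112]
force: [-6.4, -22.8, 9.8]
gripper_width: 14.8
```

```bash
python3 st.py
```

```text
t 26.55 fix x -45.48 lat -0.05 z 48.92 nose 82.0 F along -23.48 lat 3.1 z 9.83 M [-2.83  0.94  0.29] w 14.8
toolx yaw -8.29 tilt [-0.0011 -0.9999 -0.0152]
```

I held 23.5 N for half a second. Now I'll ease off before letting go.

Request:
step_arm --targets "255 0 0 -0.8 0; 255 0 0 -0.8 0; 255 0 0 -0.8 0; 255 0 0 -0.8 0; 255 0 0 0 0"

```text
t: 27.18
tcp_pos: [508.2, 146.2, 48.4]
ee_rot: [-1.577, 0.115, -0.113]
force: [-4.0, -13.9, 4.5]
gripper_width: 15.1
```

```bash
python3 st.py
```

```text
t 27.175 fix x -45.68 lat 0.03 z 48.43 nose 81.8 F along -14.3 lat 2.0 z 4.55 M [-1.64  0.56  0.1 ] w 15.1
toolx yaw -8.29 tilt [-6.0e-04 -1.0e+00 -8.9e-03]
```

Request:
step_arm --targets "255 0 0 -0.8 0; 255 0 0 -0.8 0; 255 0 0 -0.8 0; 255 0 0 -0.5 0; 255 0 0 0 0"

```text
t: 27.8
tcp_pos: [508.2, 146.0, 48.1]
ee_rot: [-1.571, 0.114, -0.113]
force: [-1.1, -6.0, 2.1]
gripper_width: 15.0
```

```bash
python3 st.py
```

```text
t 27.8 fix x -45.83 lat 0.07 z 48.07 nose 81.7 F along -6.11 lat 0.23 z 2.09 M [-0.67  0.23  0.08] w 15.0
toolx yaw -8.27 tilt [-2.0e-04 -1.0e+00 -3.3e-03]
```

Request:
step_arm --targets "255 0 -0.2 -0.7 0; 255 0 0 -0.7 0; 255 0 0 0 0"

```text
t: 28.18
tcp_pos: [508.1, 146.0, 48.0]
ee_rot: [-1.569, 0.113, -0.113]
force: [-0.7, -3.2, -0.7]
gripper_width: 14.9
```

```bash
python3 st.py
```

```text
t 28.175 fix x -45.85 lat 0.17 z 48.0 nose 81.7 F along -3.29 lat 0.26 z -0.72 M [-0.48  0.06 -0.02] w 14.9
toolx yaw -8.26 tilt [-1.e-04 -1.e+00 -7.e-04]
```

Request:
step_arm --targets "255 0 0 0 0; 200 0 0 0 0; 180 0 0 0 0; 150 0 0 0 0; 120 0 0 0 0; 120 0 0 0 0; 120 0 0 0 0" --squeeze 25

```text
t: 29.05
tcp_pos: [508.1, 146.3, 48.2]
ee_rot: [-1.568, 0.113, -0.113]
force: [-0.3, 0.7, 0.3]
gripper_width: 45.2
```

```bash
python3 st.py; python3 - <<'E'
from h import *
s=snap('wrist','w8')
E
```

```text
t 29.05 fix x -45.54 lat 0.18 z 48.18 nose 82.0 F along 0.61 lat 0.41 z 0.26 M [0.04 0.02 0.03] w 45.2
toolx yaw -8.25 tilt [-0. -1. -0.]
```

View pics/w8.png

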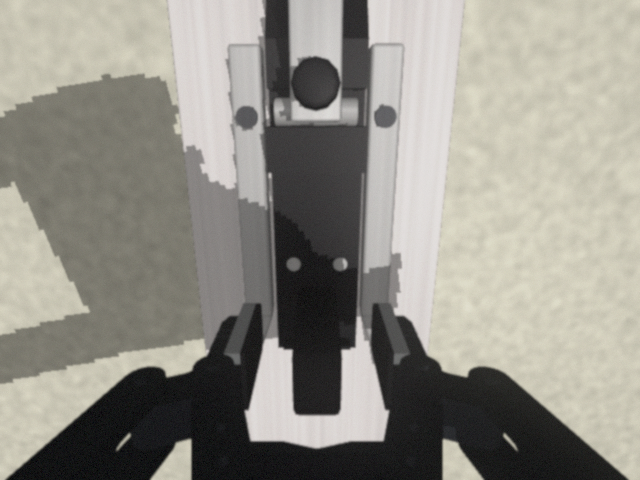

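The roller (275–358, 97–125) lies in the recess against the wall (edge at v≈126). The block is free between the open pads. I'll retreat straight up.

Request:
step_arm --targets "120 0 -10 0 0; 120 0 -25 0 0; 120 0 -40 0 0; 120 0 -40 0 0; 120 0 0 0 0; 120 0 0 -40 0; 120 0 0 -50 0; 120 0 0 -50 0; 120 0 0 0 0"

```text
t: 30.22
tcp_pos: [487.2, 5.1, 162.6]
ee_rot: [-1.568, 0.118, -0.116]
force: [0.1, -0.0, 0.8]
gripper_width: 45.2
```

```bash
python3 st.py; python3 - <<'E'
from h import *
for n in ('wrist','side','top'):s=snap(n,n+'9')
P=cloud(dict(np.load('pics/wrist9.npz')));H=P[...,2]
d=np.array([np.cos(FA),np.sin(FA)]);n=np.array([-d[1],d[0]])
Q=P[(H>62)&(H<80)];Q=Q[np.abs((Q[:,:2]-FO)@n)<30];q=Q.mean(0);print('block top',len(q),((q[:2]-FO)@d),((q[:2]-FO)@n),q[2],Q[:,2].std())
cv2.imwrite('pics/side9z.png',cv2.resize(cv2.imread('pics/side9.png')[220:400,200:400],None,fx=4,fy=3.3))
E
```

```text
t 30.225 fix x -188.28 lat 0.96 z 162.64 nose -60.8 F along 0.0 lat -0.15 z 0.81 M [ 0.05  0.02 -0.04] w 45.2
toolx yaw -8.54 tilt [-1.1e-03 -1.0e+00 -9.0e-04]
block top 3 -56.92366782200438 -0.2121825154820034 71.05773788103458 2.884072863843328
```

View pics/wrist9.png

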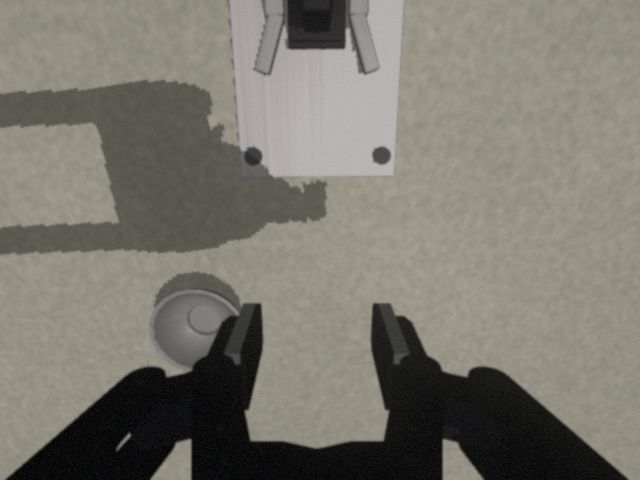

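View pics/side9z.png

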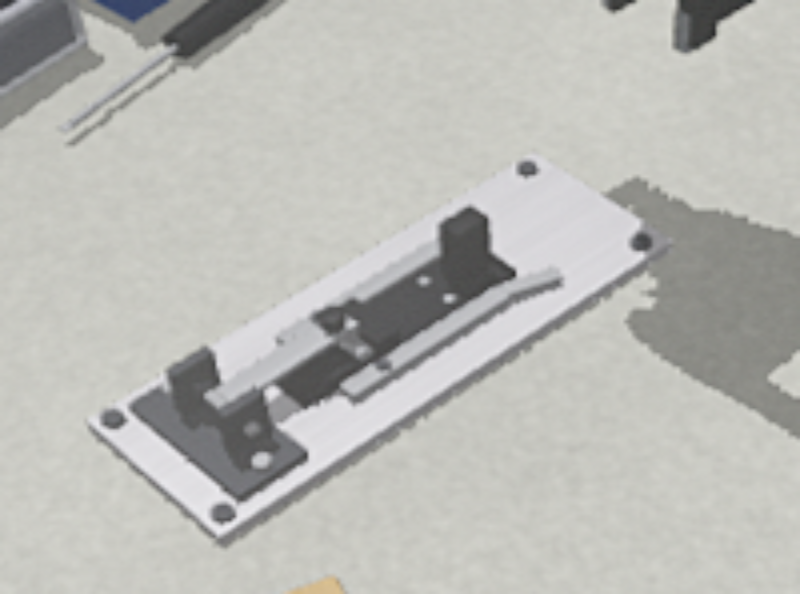

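View pics/top9.png

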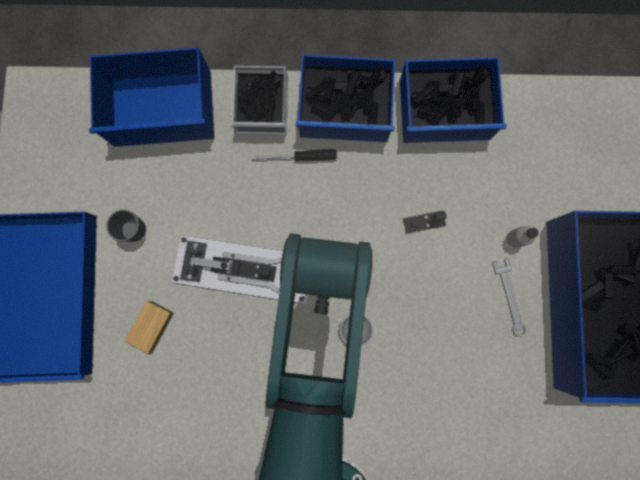

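The bracket lies flat and held in the channel, the gripper is clear, and the other items are where they were. I'll let the arm settle and hand in.

Request:
step_arm --targets "120 0 0 0 0; 120 0 0 0 0; 120 0 0 0 0"

```text
t: 30.75
tcp_pos: [488.1, 8.4, 163.2]
ee_rot: [-1.568, 0.112, -0.112]
force: [0.5, 0.1, -0.2]
gripper_width: 45.1
```

```bash
python3 -c "
from station import manip
print(manip.sign_off())"
```

```text
the job is handed in; nothing more can be done
None
```

The long bracket is in the fixture's channel with the hold-down roller in its cross recess, and the job was handed in at about 31 s of the 69 s allowed.

- **Slide:** I gripped the bracket by its block, set it on the channel floor (tool at z = 48.0 mm, as expected) and slid it in. The ramp lifted the arm at up to about 14 N along the channel. The force then fell to about 6 N on the bar and reversed as the roller dropped in.
- **Seating:** The wall met the roller 3.2 mm after the drop. I pressed on to 23.5 N, measured at the wrist, and held that for about half a second. Sliding drag was about 6 N, so the force on the roller itself was probably 17–24 N; I could not measure it directly. I then eased off to about 3 N before opening the gripper.

**Last checks:**
- The wrist picture after release shows the roller in the recess against the wall, with the block free between the pads.
- After the retreat, the side view shows the bracket flat, and depth puts its block 0.2 mm off the centre line.
- The top view shows the stub and most of the other items where they were; the dish is partly hidden behind the robot arm there, but the wrist view shows it untouched.

**Not confirmed or disagreeing:**
- The arm's angle was judged only from pictures and force.
- While pressing, the tool tilted about 0.015 rad and rose about 0.9 mm. Both went back once I eased off.
- The last block-top height from depth read 71 mm, about 1 mm below the 72 mm expected. It also put the block about 11 mm farther from the hinge than the tool position did. I think that is because the block was only partly in view; in that picture the bracket looked seated.

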